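# Draw the sample plate from the leaning row and set it drying

## Robot

A 6-joint arm with a two-finger parallel gripper is mounted at the origin on the work surface. World frame = base frame: x ahead of the robot, y to its left, z up, the work surface at z = 0. Lengths are in m, angles in rad, forces in N, time in s.
With the tool pointing down it reaches from about 0.375 to 0.9 m from the base axis. Payload 3.1 kg.
Tool frame: the origin (TCP) lies at the centre of the arm's flange, where the gripper is bolted on; the fingertips stand robot.tip_extent ahead of it and the grasp point (between the pads) lies 164 mm ahead of it (robot.tip_extent is the distance from the TCP to the fingertips, in m); z points along the fingers, y is the line along which they close (so a half turn about z gives the same grasp; the last joint's range is limited). The gripper opens to 87 mm and grips with 3 to 60 N. Pads are 19 mm wide; open, the fingers measure 117 mm over their backs; the gripper's body (75 mm by 190 mm) begins 51 mm behind the grasp point.
Start: joints at [1.111, 0.527, 1.433, -0, 1.181, -0.178], TCP at [0.173, 0.601, 0.405] pointing down, gripper open.
Joint ranges: [-3.08, 3.08], [-0.75, 2.2], [0.22, 2.44], [-1.43, 4.57], [0, 2.65], [-2.85, 2.85]. Speed limits (rad/s): [2.79, 2.79, 3.14, 3.14, 3.14, 3.14].

## Interface

Orientations are given as a unit quaternion [x, y, z, w].
In Python, from rig import get_obs, camera, hand_in, cut_out, robot gives the robot as it stands.
- The arm moves only by the tool step_arm, never from a script. Its argument "rows" is a list of rows, each a list of 6 numbers: the shift along the world's x, y, z in m, then the turn, a rotation vector about the world's x, y, z in degrees. A call has 1 to 12 rows; each row shifts and turns the commanded pose from where the row before left it; what a row does not reach is not made up. A row lasts 1/8 s, in which the tool goes at most 62.5 mm and 10.7 degrees, less where a joint would pass 70% of its speed; a pose out of reach is approached as far as the arm can. A call is refused whole if a number of a shift passes 0.0625 or a number of a turn 10.7, either way. A call with a gripper value outside its range is refused whole. "jaw" is the finger opening in m, from 0 to 0.087, set as the call begins (left out, the last holds). The fingers move at their own pace and stop on an object; "squeeze" is the grip in N (left out, the last holds). Time passes only in rows, so rows that do not move let the fingers close. It gives the time, the measured TCP pose, the force, the opening and the grip force at its end, in the units of the state.
- get_obs(): the state, without advancing time (a new reading comes with each control period).
- camera(name): name is "scene" or "top" or "wrist"; returns a dict with "pixels" (400x640x3 uint8, blue, green, red), "depth" (400x640 float32, m along the optical axis (not along the pixel's ray), 0 where there is no reading), "fov_y" (degrees; the focal length in pixels is half the picture's height over the tangent of half this angle, whatever the lens; pixels are square), "cx", "cy" (the principal point, pixels), "k1" (the pictures are not rectified: a ray, as slopes to the right and down, at radius r is drawn at 1 + k1 r^2 times it, then the intrinsics apply), "extrinsics" (4x4, takes a point from camera to world coordinates); the wrist camera has in their place "mount" (4x4, takes a point from camera to tool coordinates, whose origin is the TCP and whose axes are the flange's). Camera axes: x right, y up, looking along -z (the intrinsics and any distortion apply to the point x, -y, -z); pixel columns grow to the right and rows downward; lengths in m; the calibration is good to about 2 mm. A picture is of the moment at which its call begins: read the wrist's pose just before it.
- hand_in(): hands the job in; it is judged then, once.
Trained networks look in the newest picture that a camera, given by its name, has taken for a name from the list of things; names that differ only in an ending like _2 or _b are one class to them, and where a whole thing is asked for, a point or a joint stands for the part that bears it (a point fixed in the world has none). Each returns a list of dicts, best first, with "confidence" (0 to 1); they miss things now and then, are a little off and sometimes report something else, mostly with a low value. They report only what shows in the picture. A call takes as long as a camera call. They do not tell look-alikes from the thing itself.
- cut_out(label, camera): "region" (400x640 bool, what is visible of it) and "extent" ([centre column, centre row, width, height] in pixels, round what is visible of it).
The state is a dict: "time": time; "q": joint angles; "joint_velocities": joint speeds; "joint_torque": joint torques, N m; "position": TCP position; "tool_rot": TCP orientation; "ft_force": force on the tool from outside, world axes, zero at the start; "moment": the same for the moment, N m; "grip_width": finger opening in m; "grip_force": force on a finger pad.
Only numpy, scipy, OpenCV 4.12 (cv2) and the standard library are available. Lean on these libraries where they do the work, as an engineer would, in place of code of your own. Each camera call takes 0.05 s, during which the arm holds its last target. There are 200 camera calls.

## Task

Draw the tall porcelain sample plate (the one with the rows of sample buttons) up out of the row of plates leaning against the instrument case, and leave the other plates leaning where they are. Stand it squarely on the ledge of the warm-air dryer, leaning back on the slotted backrest with its buttons facing out, lowered into place rather than dropped. Then wind the dryer's timer clockwise to its stop, and leave the jars and the dental model where they are.

Things in the scene. Friction and masses are not known exactly. Their poses are not given: they have to be found in the camera images.
- sample_plate: White porcelain plate 100 wide x 160 tall x 9 mm thick, 0.2 to 0.4 kg, with three rows of small flush sample buttons on its front face. Origin: centre of its bottom edge; own z runs up the plate, y along its width, -x out of the button face. It starts second or third from the case in a row of four plates standing face to face, all leaning back 0.27 rad from upright, and is the only tall one.
- sample_plate_top (a point): centre of the sample plate's top edge (160 mm up its own z from its origin), same axes; the top 50 mm or more stand clear above the other plates, to be pinched across the thickness
- plain_plate_a: plain white plate of the row, 100 wide x 105 tall x 9 mm; origin at the centre of its bottom edge face, axes as the sample plate; only friction on the bench holds its foot
- plain_plate_b: plain white plate of the row, 90 wide x 100 tall x 9 mm; origin and axes likewise
- plain_plate_c: plain white plate of the row, 105 wide x 110 tall x 9 mm; origin and axes likewise
- case: fixed low grey steel instrument case, 130 (its x) x 260 (its y) x 85 mm high, origin at the centre of its underside, z up. The plates stand on the bench and lean on the upper edge of its long -x face, tops towards its +x; their button or front faces look to its -x.
- dryer: fixed warm-air dryer: white base box 150 (its x) x 300 (its y) x 45 mm high, origin centre of underside, z up, front -x. On top at y = -75 mm: a ledge 130 mm long between an aluminium slotted backrest (98 mm tall, leaning 0.27 rad to +x, its face meets the base top at x = 12 mm) and a lip 12 mm high at x = -12 mm. Behind the rest a housing 64 mm high. Timer at x = -15, y = 98 mm.
- dryer_ledge (a point): middle of the ledge channel on the base top (dryer x = 0, y = -75, z = 45 mm); dryer's axes
- timer_grip (a point): on the timer knob's upright axis, 28 mm above the dryer's base top, at the height to grip. The knob turns on the base: a black skirt disc 44 mm across, 6 mm high, on it an upright wing bar 44 mm long x 12 mm wide, up to 38 mm above the base top. This point's own x runs along the bar and turns with it, z up.
- timer (a joint): winding of the spring timer in rad: 0 run down (bar along the dryer's x), grows clockwise seen from above, hard stop at 3.5. It starts between 0 and 0.5, takes about 0.1 N m and stays where it is let go.
- jar_small: powder jar, white lid, 44 mm across x 42 mm high, standing in front of the row; origin at the centre of its underside
- jar_big: powder jar, white lid, 60 mm across x 52 mm high, standing in front of the dryer; origin at the centre of its underside
- jar_spare: powder jar, white lid, 52 mm across x 46 mm high, between dryer and case at the far side; origin at the centre of its underside
- arch_model: ivory dental arch model, 50 x 60 x 22 mm, lying on top of the case; origin at the centre of its underside
Mind the look-alikes: they are no part of the job. What is shaped like the sample_plate but brown is not meant.

How it is judged:
By the outcome, as a careful person would: the job done as asked, in the order asked, and still so for the second after the job is handed in, with the robot touching nothing.
It also fails if it takes over 72 s, if anything falls off the work surface, if the arm or the gripper's body presses on something with over 40 N, if the wrist force passes 120 N, or if a joint passes its speed limit or range.

## Working session

There is one attempt and no reset: what is moved stays moved. The work goes in short steps, Python scripts to look and compute and a tool call to move; the robot and the scene stay as the last step left them, time stands still between calls to the robot, and variables do not carry over. Pictures are saved under pics/ and viewed, at most 10 in all, crops included, and the job is handed in when it is done.

Besides the shell and the picture viewer there is one more tool, called after "Emit:" as name(argument=value, ...), one argument or row to a line, values as JSON. step_arm: Moves the arm, as the interface text tells. Its arguments: {"type":"object","properties":{"rows":{"type":"array"},"jaw":{"type":"number"},"squeeze":{"type":"number"}},"required":["rows"]}

```bash
mkdir -p pics; ls
cat > h.py <<'E'
import numpy as np, cv2
from rig import get_obs, camera, hand_in, cut_out, robot
from scipy.spatial.transform import Rotation as R
def T_tool(o):
    T=np.eye(4);T[:3,:3]=R.from_quat(o["tool_rot"]).as_matrix();T[:3,3]=o["position"];return T
def snap(n):
    o=get_obs();c=camera(n)
    c["E"]=np.array(c["extrinsics"]) if "extrinsics" in c else T_tool(o)@np.array(c["mount"])
    return c
def cloud(c):
    h,w=c["depth"].shape;f=h/2/np.tan(np.radians(c["fov_y"])/2)
    K=np.array([[f,0,c["cx"]],[0,f,c["cy"]],[0,0,1]])
    u,v=np.meshgrid(np.arange(w),np.arange(h))
    p=cv2.undistortPoints(np.stack([u,v],-1).reshape(-1,1,2).astype(np.float64),K,np.array([c["k1"],0,0,0.])).reshape(h,w,2)
    d=c["depth"]
    P=np.stack([p[...,0]*d,-p[...,1]*d,-d],-1)
    W=P@c["E"][:3,:3].T+c["E"][:3,3]
    W[d==0]=np.nan
    return W
E
python3 - <<'E'
from h import *
o=get_obs();print(o["time"],o["position"],o["tool_rot"],robot.tip_extent,o["grip_width"])
for n in ("scene","top"):
    c=snap(n);cv2.imwrite(f"pics/{n}0.png",c["pixels"]);W=cloud(c);np.save(f"{n}.npy",W)
    for l in ["sample_plate","plain_plate_a","case","dryer","timer_grip","jar_small","arch_model"]:
        for r in cut_out(l,n):
            print(n,l,round(r["confidence"],2),np.round(r["extent"]),np.round(np.nanmedian(W[r["region"]],0),3))
E
```

```text
pics
0.0 [0.17303015 0.60019269 0.40377891] [ 1.39948758e-01  9.90158141e-01 -1.04047765e-03 -3.45017365e-04] 0.1822 0.08679694470843284
scene sample_plate 0.96 [430. 168.  42.  27.] [0.343 0.627 0.01 ]
scene sample_plate 0.62 [340. 191.  22.  43.] [0.552 0.246 0.125]
scene plain_plate_a 0.57 [333. 198.  10.  38.] [0.519 0.223 0.07 ]
scene plain_plate_a 0.38 [337. 206.  10.  22.] [0.563 0.234 0.069]
scene plain_plate_a 0.2 [371. 178.  18.  20.] [0.474 0.37  0.099]
scene case 0.79 [364. 204.  47.  76.] [0.593 0.316 0.086]
scene dryer 0.7 [214. 221.  47.  82.] [ 0.593 -0.194  0.047]
scene jar_small 0.54 [305. 194.  13.  14.] [0.472 0.124 0.041]
scene arch_model 0.69 [372. 176.  15.  13.] [0.472 0.372 0.1  ]
top sample_plate 0.92 [173. 275.  53.  50.] [0.341 0.628 0.009]
top sample_plate 0.78 [289. 218.  20.  36.] [0.52  0.25  0.135]
top plain_plate_a 0.97 [298. 228.  20.  30.] [0.505 0.222 0.064]
top plain_plate_a 0.5 [283. 236.  15.   6.] [0.468 0.263 0.063]
top case 0.88 [264. 215.  64.  89.] [0.549 0.32  0.085]
top dryer 0.85 [420. 216.  74.  95.] [ 0.541 -0.194  0.046]
top timer_grip 0.6 [440. 247.  14.  16.] [ 0.45  -0.222  0.062]
top jar_small 0.45 [329. 240.  15.  13.] [0.462 0.122 0.042]
top arch_model 0.74 [249. 236.  21.  24.] [0.465 0.37  0.098]
```

Run:
```python
import cv2
a=cv2.imread("pics/top0.png")[140:340,140:500];b=cv2.imread("pics/scene0.png")[130:280,170:470]
cv2.imwrite("pics/t1.png",cv2.resize(a,(756,420),interpolation=2))
cv2.imwrite("pics/s1.png",cv2.resize(b,(800,400),interpolation=2))
```

```text
(no output)
```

View pics/t1.png

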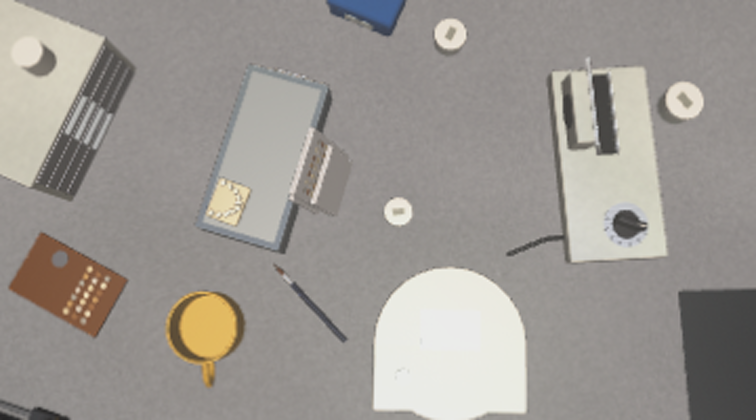

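View pics/s1.png

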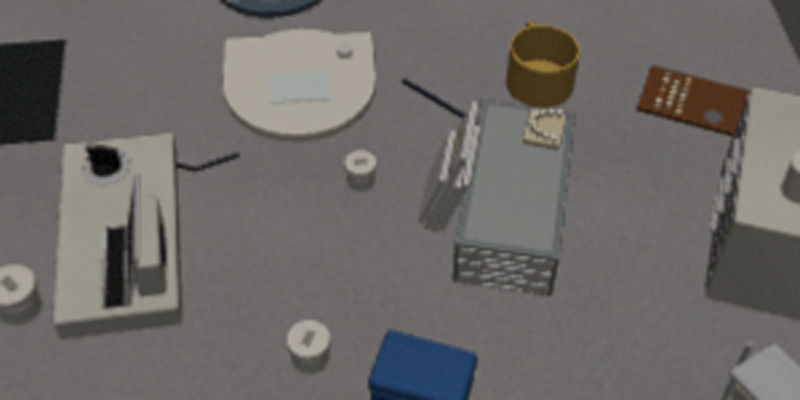

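The only candidates for the sample plate are the brown board at (70,283) in the top crop, which is the look-alike, and the white row at (318,170), whose tallest plate is the target. The dryer is at (610,160) and its timer at (628,222). Next I'll work out the poses and prepare a wrist close-up.

Run:
```python
from h import *
c=snap("top");W=cloud(c);print("top cam",np.round(c["E"],3))
for l in ["case","dryer"]:
    r=max(cut_out(l,"top"),key=lambda r:r["confidence"])
    z=.085 if l=="case" else .045
    P=W[r["region"]];P=P[abs(P[:,2]-z)<.006]
    print(l,len(P),np.median(P[:,2]),cv2.minAreaRect((P[:,:2]*1000).astype(np.float32)))
m=snap("wrist");print(np.round(m["mount"],3),m["fov_y"],m["k1"])
```

```text
top cam [[ 0.025  0.98  -0.196  0.326]
 [-1.     0.022 -0.014  0.142]
 [-0.01   0.196  0.981  1.295]
 [ 0.     0.     0.     1.   ]]
case 2867 0.08501465635790084 ((539.8875122070312, 326.03009033203125), (131.5272216796875, 262.2446594238281), 75.189208984375)
dryer 3381 0.04498520998700295 ((548.1380615234375, -199.65780639648438), (300.87237548828125, 149.0050811767578), 4.458817481994629)
[[-0.     0.955  0.297  0.081]
 [ 1.     0.     0.001 -0.   ]
 [ 0.001  0.297 -0.955  0.02 ]
 [ 0.     0.     0.     1.   ]] 58.16496419926771 -0.04419273890079102
```

Emit:
step_arm(
  rows=[
    [0.034,-0.035,0.003,0,0,0],
    [0.034,-0.035,0.003,0,0,0],
    [0.034,-0.035,0.003,0,0,0],
    [0.034,-0.035,0.003,0,0,0],
    [0.034,-0.035,0.003,0,0,0],
    [0.034,-0.035,0.003,0,0,0],
    [0.034,-0.035,0,0,0,0],
    [0.034,-0.035,0,0,0,0],
    [0.034,-0.035,0,0,0,0],
    [0.03,-0.035,0,0,0,0],
    [0,0,0,0,0,0],
  ],
  jaw=0.05,
)

```text
time: 2.38
position: [0.5114, 0.2482, 0.4228]
tool_rot: [0.142, 0.99, 0.0, 0.001]
ft_force: [-0.6, 0.9, -0.4]
grip_width: 0.0499
grip_force: 0.0
```

Run:
```python
from h import *
c=snap("wrist");W=cloud(c);np.save("w1.npy",W);im=c["pixels"];cv2.imwrite("pics/w1.png",im)
cx=np.array([np.cos(np.radians(75.19)),np.sin(np.radians(75.19)),0]);cy=np.array([-cx[1],cx[0],0]);C=np.array([.5399,.326,0])
for l in ["sample_plate","plain_plate_a"]:
    for r in cut_out(l,"wrist"):
        P=W[r["region"]];Q=P-C;s=np.stack([Q@cx,Q@cy,P[:,2]],1)
        print(l,round(r["confidence"],2),np.round(r["extent"]),np.round(np.nanpercentile(s,[2,50,98],axis=0),4).tolist())
```

```text
sample_plate 0.92 [311. 197.  51. 147.] [[-0.0939, -0.0464, 0.0621], [-0.0766, 0.0078, 0.1428], [-0.0651, 0.051, 0.1567]]
plain_plate_a 0.85 [288. 176.  31. 114.] [[-0.1251, -0.0365, 0.0084], [-0.1033, 0.0089, 0.0833], [-0.0909, 0.0492, 0.0991]]
plain_plate_a 0.83 [318. 180.  40. 121.] [[-0.0952, -0.041, 0.0049], [-0.07, 0.0503, 0.0981], [-0.0599, 0.0545, 0.1084]]
plain_plate_a 0.45 [311. 130.  29.  12.] [[-0.0968, 0.0476, 0.0225], [-0.0773, 0.0486, 0.0903], [-0.0717, 0.0511, 0.1174]]
```

View pics/w1.png

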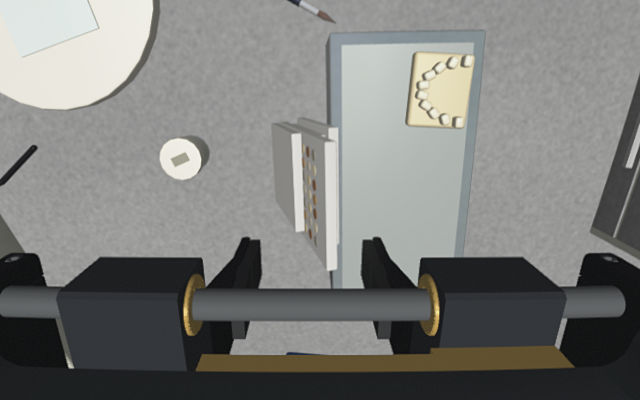

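The close-up shows the tall white plate with brown sample buttons at (312,195), a plain plate in front of it at (286,175), and plain plates behind at about (332,190). That's the target. The brown board isn't in view.

Run:
```python
from h import *
c=snap("wrist");W=cloud(c);o=get_obs()
r=cut_out("sample_plate","wrist")[0]
M=cv2.erode(r["region"].astype(np.uint8),np.ones((3,3)))>0
P=W[M];P=P[P[:,2]>.105]
cx=np.array([np.cos(np.radians(75.19)),np.sin(np.radians(75.19)),0])
# RANSAC plane for the front face
rng=np.random.default_rng(0);best=None
for _ in range(500):
    a=P[rng.choice(len(P),3,False)];n=np.cross(a[1]-a[0],a[2]-a[0]);L=np.linalg.norm(n)
    if L<1e-6: continue
    n/=L
    if abs(n[2])>.5: continue
    i=abs((P-a[0])@n)<.0012
    if best is None or i.sum()>best.sum(): best=i
F=P[best];m=F.mean(0);n=np.linalg.svd(F-m)[2][2];n*=np.sign(n@cx)
print(len(P),len(F),"n(+x plate)",n,"yaw",np.degrees(np.arctan2(n[1],n[0])),"lean",np.arcsin(-n[2]))
y=np.cross([0,0,1],n);y/=np.linalg.norm(y);z=np.cross(n,y)
A=W[r["region"]];A=A[(A[:,2]>.105)&(abs((A-m)@n-.004)<.008)]
yy=(A-m)@y;print("y range",np.percentile(yy,[0.5,2,98,99.5]))
zz=(A-m)@z;print("z max",np.percentile(zz,[95,98,99.5]))
yc=(np.percentile(yy,.8)+np.percentile(yy,99.2))/2
top=m+n*.0045+y*yc+z*np.percentile(zz,98)
print("top centre",top,"bottom",top-.16*z,"z",z,"y",y)
G=top-.02*z;Rt=np.stack([np.cross(n,-z),n,-z],1)
tcp=G+.164*z
R0=R.from_quat(o["tool_rot"]);dr=(R.from_matrix(Rt)*R0.inv()).as_rotvec(degrees=True)
print("tcp",tcp,"now",o["position"],"rot",dr)
print("d",tcp-o["position"],"pre +60mm",tcp+.06*z-o["position"])
```

```text
3492 2483 n(+x plate) [ 0.24493986  0.92348711 -0.29525587] yaw 75.145264930213 lean 0.29972331282716996
y range [-0.05274724 -0.05073579  0.04556425  0.04571498]
z max [0.02150692 0.0218204  0.02213359]
top centre [0.5204788  0.26080561 0.15599608] bottom [0.50836768 0.21514352 0.00312917] z [0.07569453 0.2853881  0.95541822] y [-0.96657892  0.25636925  0.        ]
tcp [0.53137882 0.3019015  0.29357631] now [0.50830766 0.25119641 0.42263972] rot [-16.56373634   4.51724091   1.17589394]
d [ 0.02307116  0.05070509 -0.12906341] pre +60mm [ 0.02761283  0.06782838 -0.07173832]
```

Emit:
step_arm(
  rows=[
    [0.005,0.0125,-0.0142,-3,0.8,0.2],
    [0.005,0.0125,-0.0142,-3,0.8,0.2],
    [0.005,0.0125,-0.0142,-3,0.8,0.2],
    [0.005,0.0125,-0.0142,-3,0.8,0.2],
    [0.0045,0.0125,-0.0142,-3,0.8,0.2],
    [0,0,0,0,0,0],
    [0,0,0,0,0,0],
  ],
)

```text
time: 3.5
position: [0.5331, 0.3134, 0.3522]
tool_rot: [0.129, 0.982, -0.134, -0.016]
ft_force: [0.0, -0.9, 0.0]
grip_width: 0.0503
grip_force: 0.0
```

Run:
```python
from h import *
c=snap("wrist");W=cloud(c);o=get_obs();cv2.imwrite("pics/w2.png",c["pixels"])
print([np.round(get_obs()["position"],4).tolist()])
for r in cut_out("sample_plate","wrist"):
    print(r["confidence"],np.round(r["extent"]))
r=cut_out("sample_plate","wrist")[0]
P=W[r["region"]];P=P[P[:,2]>.11]
R0=R.from_quat(o["tool_rot"]);L=(P-o["position"])@R0.as_matrix()
print("tool frame pct x,y,z",np.nanpercentile(L,[1,5,25,50,75,95,99],axis=0).round(4))
top=L[L[:,2]<np.nanpercentile(L[:,2],25)];print("top strip",np.nanpercentile(top,[2,50,98],axis=0).round(4))
x=R0.as_matrix();print(x.round(3))
```

```text
[[0.5332, 0.3131, 0.3525]]
0.67 [311. 206.  19. 167.]
tool frame pct x,y,z [[-3.080e-02 -5.100e-03  2.030e-01]
 [-2.640e-02 -4.100e-03  2.035e-01]
 [-6.300e-03 -2.400e-03  2.041e-01]
 [ 1.520e-02 -2.000e-04  2.046e-01]
 [ 3.550e-02  2.100e-03  2.051e-01]
 [ 4.830e-02  4.000e-03  2.278e-01]
 [ 4.850e-02  4.400e-03  2.433e-01]]
top strip [[-2.750e-02 -3.700e-03  1.031e-01]
 [ 1.700e-02 -2.000e-04  2.038e-01]
 [ 4.650e-02  3.900e-03  2.041e-01]]
[[-0.966  0.251 -0.066]
 [ 0.259  0.931 -0.259]
 [-0.004 -0.267 -0.964]]
```

View pics/w2.png

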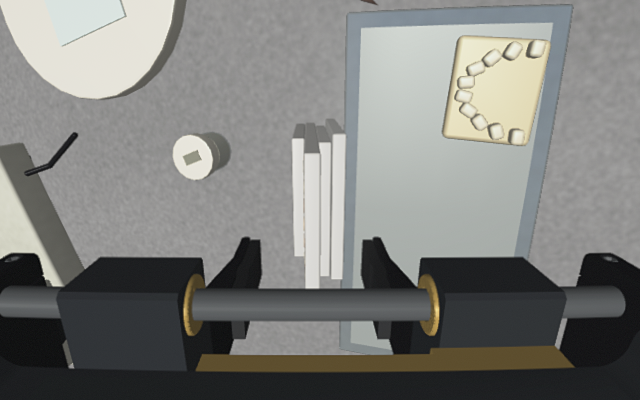

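The tall plate is second from the front, at (311,206), and centred between the fingers. Next I descend along its own axis and grip.

Emit:
step_arm(
  rows=[
    [-0.0008,-0.0031,-0.0116,0,0,0],
    [-0.0008,-0.0031,-0.0116,0,0,0],
    [-0.0008,-0.0031,-0.0116,0,0,0],
    [-0.0008,-0.0031,-0.0116,0,0,0],
    [-0.0008,-0.0031,-0.0116,0,0,0],
    [0,0,0,0,0,0],
    [0,0,0,0,0,0],
  ],
)

```text
time: 4.53
position: [0.5299, 0.2976, 0.2939]
tool_rot: [0.13, 0.982, -0.134, -0.016]
ft_force: [-0.3, 0.8, 0.0]
grip_width: 0.0501
grip_force: 0.0
```

Emit:
step_arm(
  rows=[
    [0,0,0,0,0,0],
    [0,0,0,0,0,0],
    [0,0,0,0,0,0],
    [0,0,0,0,0,0],
    [0,0,0,0,0,0],
    [0,0,0,0,0,0],
  ],
  jaw=0,
  squeeze=30,
)

```text
time: 5.28
position: [0.5296, 0.2974, 0.2938]
tool_rot: [0.13, 0.982, -0.134, -0.016]
ft_force: [0.3, -0.9, 0.0]
grip_width: 0.009
grip_force: 30.0
```

Emit:
step_arm(
  rows=[
    [0.0003,0.0013,0.0048,0,0,0],
    [0.0003,0.0013,0.0048,0,0,0],
    [0.0004,0.0016,0.0058,0,0,0],
    [0.0004,0.0016,0.0058,0,0,0],
    [0.0004,0.0016,0.0058,0,0,0],
    [0.0004,0.0016,0.0058,0,0,0],
    [0.0004,0.0016,0.0058,0,0,0],
    [0.0004,0.0016,0.0058,0,0,0],
    [0.0004,0.0016,0.0058,0,0,0],
    [0.0004,0.0016,0.0058,0,0,0],
    [0.0004,0.0016,0.0058,0,0,0],
    [0.0004,0.0016,0.0058,0,0,0],
  ],
)

```text
time: 6.78
position: [0.5343, 0.3162, 0.3617]
tool_rot: [0.13, 0.982, -0.134, -0.016]
ft_force: [0.0, -0.6, -2.4]
grip_width: 0.0089
grip_force: 30.0
```

Emit:
step_arm(
  rows=[
    [0.0004,0.0016,0.0058,0,0,0],
    [0.0004,0.0016,0.0058,0,0,0],
    [0.0004,0.0016,0.0058,0,0,0],
    [0.0004,0.0016,0.0058,0,0,0],
    [0.0004,0.0016,0.0058,0,0,0],
    [0.0004,0.0016,0.0058,0,0,0],
    [0.0004,0.0016,0.0058,0,0,0],
    [0.0004,0.0016,0.0058,0,0,0],
    [0.0007,0.0026,0.0096,0,0,0],
    [0.0007,0.0026,0.0096,0,0,0],
    [0.001,0.004,0.0145,0,0,0],
    [0.001,0.004,0.0145,0,0,0],
  ],
)

```text
time: 8.28
position: [0.541, 0.3424, 0.4572]
tool_rot: [0.13, 0.982, -0.134, -0.016]
ft_force: [0.4, 0.6, -3.0]
grip_width: 0.009
grip_force: 30.0
```

Run:
```python
from h import *
o=get_obs();print(o["time"],o["position"],o["ft_force"],o["grip_width"])
c=snap("top");W=cloud(c);W0=np.load("top.npy");cv2.imwrite("pics/t2.png",cv2.resize(c["pixels"][140:340,140:500],(756,420),interpolation=2))
s=snap("scene");cv2.imwrite("pics/s2.png",cv2.resize(s["pixels"][130:280,170:470],(800,400),interpolation=2))
for l in ["sample_plate","plain_plate_a"]:
  for n,V in(("top",W),("scene",cloud(s))):
    for r in cut_out(l,n):
        print(n,l,round(r["confidence"],2),np.round(r["extent"]),np.round(np.nanmedian(V[r["region"]],0),3))
```

```text
8.275 [0.54096952 0.34242656 0.45719335] [ 0.43954222  0.61449864 -2.9821627 ] 0.008984603216576974
top sample_plate 0.84 [270. 220.  20.  19.] [0.492 0.285 0.23 ]
top sample_plate 0.74 [171. 276.  47.  53.] [0.342 0.63  0.009]
scene sample_plate 0.77 [352. 165.  21.  41.] [0.559 0.279 0.247]
scene sample_plate 0.58 [429. 168.  40.  28.] [0.345 0.625 0.01 ]
top plain_plate_a 0.81 [298. 226.  22.  35.] [0.506 0.228 0.062]
top plain_plate_a 0.52 [293. 220.  19.  30.] [0.528 0.25  0.101]
scene plain_plate_a 0.75 [336. 200.  12.  35.] [0.518 0.229 0.065]
scene plain_plate_a 0.66 [340. 201.  14.  41.] [0.554 0.238 0.088]
scene plain_plate_a 0.46 [341. 200.  15.  29.] [0.561 0.251 0.096]
```

View pics/s2.png

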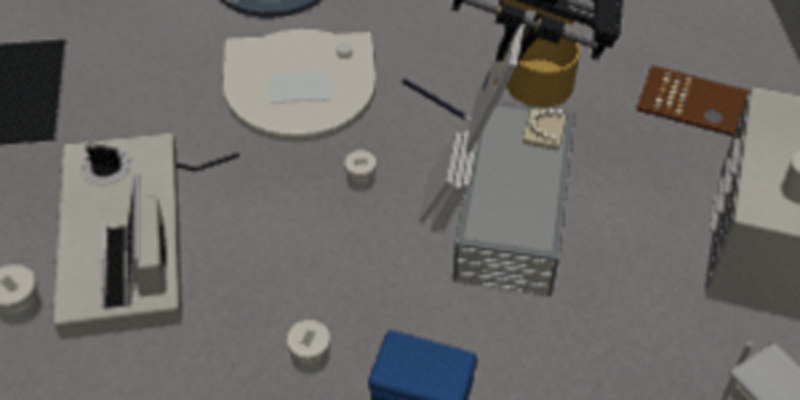

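The three plain plates still lean at (458,160) and the sample plate hangs clear at (490,100). Before moving over, I'll check where the backrest is.

Run:
```python
from h import *
a=np.radians(94.46);dx=np.array([np.cos(a),np.sin(a),0]);dy=np.array([-dx[1],dx[0],0]);C=np.array([.5481,-.1997,0])
for n in("top","scene"):
    W=np.load(n+".npy").reshape(-1,3);W=W[~np.isnan(W[:,0])];Q=W-C
    s=np.stack([Q@dx,Q@dy,W[:,2]],1)
    b=s[(abs(s[:,0])<.08)&(abs(s[:,1]+.075)<.08)&(s[:,2]>.05)&(s[:,2]<.16)]
    # offset from the nominal face
    off=(b[:,0]-.012)*np.cos(.27)-(b[:,2]-.045)*np.sin(.27)
    i=(b[:,2]>.06)&(abs(off)<.012)
    print(n,i.sum(),"off pct",np.percentile(off[i],[2,10,25,50,75,90,98]).round(4),"y",np.percentile(b[i,1],[1,99]).round(4),"zmax",b[:,2].max())
    for z in np.arange(.05,.15,.01):
        k=abs(b[:,2]-z)<.005
        if k.sum(): print(round(z,3),k.sum(),np.percentile(b[k,0],[5,25,50,75,95]).round(4))
```

```text
top 195 off pct [-0.0022 -0.0011  0.0008  0.0039  0.008   0.0104  0.0116] y [-0.1366 -0.0102] zmax 0.14357125190714504
0.05 67 [-0.0666 -0.0264 -0.0143  0.0079  0.0624]
0.06 59 [-0.0166 -0.015  -0.0133  0.0602  0.0625]
0.07 28 [0.0465 0.0603 0.0606 0.0625 0.0636]
0.08 34 [0.0289 0.0532 0.0608 0.0624 0.0632]
0.09 35 [0.0285 0.0597 0.0606 0.0623 0.063 ]
0.1 53 [0.0414 0.056  0.06   0.061  0.0624]
0.11 292 [0.0352 0.0401 0.0473 0.0542 0.0595]
0.12 2 [0.0345 0.0385 0.0435 0.0485 0.0526]
0.13 10 [0.0321 0.0326 0.0334 0.0363 0.0385]
0.14 82 [0.0364 0.038  0.0392 0.0408 0.042 ]
scene 178 off pct [0.0014 0.0017 0.0021 0.0028 0.0054 0.0112 0.0115] y [-0.1407 -0.0113] zmax 0.14345201464403767
0.05 85 [-0.0652 -0.042  -0.0065  0.0254  0.0685]
0.06 70 [-0.0108 -0.0093  0.0205  0.0513  0.0665]
0.07 32 [0.0226 0.0376 0.059  0.0645 0.0669]
0.08 59 [0.0232 0.0238 0.036  0.0571 0.0666]
0.09 40 [0.0282 0.0412 0.0564 0.0645 0.0667]
0.1 34 [0.0307 0.0434 0.0559 0.0647 0.0661]
0.11 229 [0.0324 0.0446 0.0512 0.0579 0.0637]
0.12 13 [0.0329 0.0332 0.0336 0.0397 0.0566]
0.13 10 [0.0384 0.0392 0.0395 0.0409 0.0424]
0.14 58 [0.0397 0.0402 0.043  0.0435 0.0439]
```

Emit:
step_arm(
  rows=[
    [0.006,-0.0345,0,0,0,1.6],
    [0.006,-0.0345,0,0,0,1.6],
    [0.006,-0.0345,0,0,0,1.6],
    [0.006,-0.0345,0,0,0,1.6],
    [0.006,-0.0345,0,0,0,1.6],
    [0.006,-0.0345,0,0,0,1.6],
    [0.006,-0.0345,0,0,0,1.6],
    [0.006,-0.0345,0,0,0,1.6],
    [0.006,-0.0345,0,0,0,1.6],
    [0.006,-0.0345,0,0,0,1.6],
    [0.006,-0.0345,0,0,0,1.6],
    [0.006,-0.0345,0,0,0,1.6],
  ],
)

```text
time: 10.07
position: [0.6125, -0.073, 0.455]
tool_rot: [-0.036, 0.99, -0.134, 0.005]
ft_force: [0.3, 0.1, -3.7]
grip_width: 0.0086
grip_force: 30.0
```

Emit:
step_arm(
  rows=[
    [0.0008,-0.0045,-0.006,0,0,0],
    [0.0004,-0.0045,-0.012,0,0,0],
    [0.0004,-0.0035,-0.012,0,0,0],
    [0.0004,-0.0035,-0.012,0,0,0],
    [0.0004,-0.0033,-0.012,0,0,0],
    [0.0004,-0.0033,-0.012,0,0,0],
    [0.0004,-0.0033,-0.012,0,0,0],
    [0.0003,-0.0033,-0.012,0,0,0],
    [0.0003,-0.0025,-0.011,0,0,0],
    [0,0,0,0,0,0],
    [0,0,0,0,0,0],
  ],
)

```text
time: 11.45
position: [0.6168, -0.1036, 0.3552]
tool_rot: [-0.036, 0.99, -0.135, 0.007]
ft_force: [-0.2, -0.3, -2.7]
grip_width: 0.0088
grip_force: 30.0
```

Run:
```python
from h import *
o=get_obs();print(o["position"],o["tool_rot"],o["ft_force"])
c=snap("wrist")["pixels"];s=snap("scene");W=cloud(s)
a=cv2.resize(s["pixels"][160:270,180:280],(400,440),interpolation=2)
b=cv2.resize(c[:250,:],(400,156))
cv2.imwrite("pics/p1.png",np.hstack([a,cv2.copyMakeBorder(b,0,284,0,0,0)]))
x,n=R.from_quat(o["tool_rot"]).as_matrix()[:,0],R.from_quat(o["tool_rot"]).as_matrix()[:,1]
print("tool y yaw",np.degrees(np.arctan2(n[1],n[0])),"lean",-n[2])
```

```text
[ 0.61683571 -0.10362349  0.3551882 ] [-0.03557118  0.99018178 -0.13501828  0.00669333] [-0.24546624 -0.29794973 -2.65457151]
tool y yaw 94.08519470768671 lean 0.26786145803657657
```

View pics/p1.png

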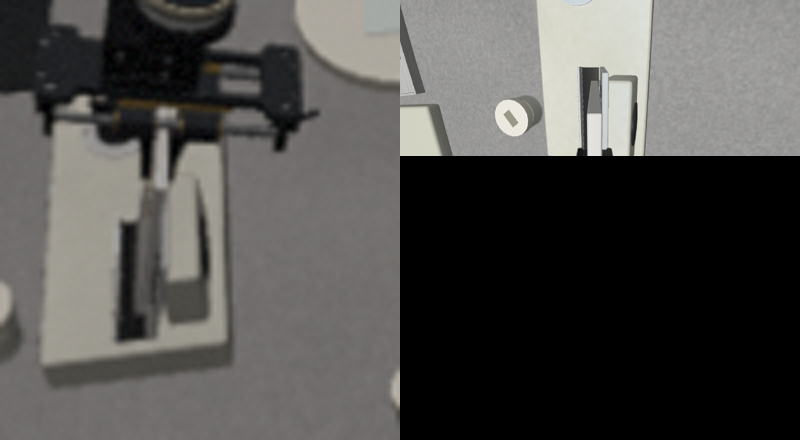

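The plate hangs inside the channel, in front of the backrest and parallel to it (left view, about (150,260)). I'll lower it slowly until it touches.

Emit:
step_arm(
  rows=[
    [0,-0.0007,-0.0025,0,0,0.2],
    [0,-0.0007,-0.0025,0,0,0.2],
    [0,-0.0007,-0.0025,0,0,0],
    [0,-0.0006,-0.0022,0,0,0],
    [0,-0.0005,-0.0018,0,0,0],
    [0,0,0,0,0,0],
  ],
)

```text
time: 12.3
position: [0.6166, -0.1068, 0.3432]
tool_rot: [-0.039, 0.99, -0.135, 0.007]
ft_force: [-0.2, -0.1, -3.3]
grip_width: 0.0085
grip_force: 30.0
```

Emit:
step_arm(
  rows=[
    [0,-0.0003,-0.001,0,0,0],
    [0,0,0,0,0,0],
    [0,0,0,0,0,0],
  ],
)

```text
time: 12.68
position: [0.6167, -0.1071, 0.3425]
tool_rot: [-0.039, 0.99, -0.135, 0.007]
ft_force: [0.4, -0.3, -2.8]
grip_width: 0.0087
grip_force: 30.0
```

Emit:
step_arm(
  rows=[
    [0,-0.0003,-0.001,0,0,0],
    [0,0,0,0,0,0],
    [0,0,0,0,0,0],
  ],
)

```text
time: 13.05
position: [0.6167, -0.1074, 0.3414]
tool_rot: [-0.039, 0.99, -0.135, 0.007]
ft_force: [-0.6, -0.5, -2.6]
grip_width: 0.0088
grip_force: 30.0
```

Emit:
step_arm(
  rows=[
    [0,-0.0003,-0.001,0,0,0],
    [0,0,0,0,0,0],
    [0,0,0,0,0,0],
  ],
)

```text
time: 13.42
position: [0.6167, -0.1077, 0.3404]
tool_rot: [-0.039, 0.99, -0.135, 0.007]
ft_force: [0.2, 0.7, -2.8]
grip_width: 0.0088
grip_force: 30.0
```

Emit:
step_arm(
  rows=[
    [0,-0.0003,-0.001,0,0,0],
    [0,0,0,0,0,0],
    [0,0,0,0,0,0],
  ],
)

```text
time: 13.8
position: [0.6167, -0.108, 0.3394]
tool_rot: [-0.039, 0.99, -0.135, 0.007]
ft_force: [-0.3, 0.3, -2.7]
grip_width: 0.0086
grip_force: 30.0
```

Emit:
step_arm(
  rows=[
    [0,-0.0003,-0.001,0,0,0],
    [0,0,0,0,0,0],
    [0,0,0,0,0,0],
  ],
)

```text
time: 14.18
position: [0.6168, -0.1082, 0.3389]
tool_rot: [-0.039, 0.99, -0.135, 0.007]
ft_force: [-0.8, 0.6, 1.5]
grip_width: 0.0086
grip_force: 30.0
```

The foot has touched. Next I ease it back onto the rest.

Emit:
step_arm(
  rows=[
    [0,0.001,0.0003,0,0,0],
    [0,0.001,0,0,0,0],
    [0,0,0,0,0,0],
    [0,0,0,0,0,0],
  ],
)

```text
time: 14.68
position: [0.6168, -0.1067, 0.3388]
tool_rot: [-0.039, 0.99, -0.135, 0.007]
ft_force: [0.4, -2.8, -1.1]
grip_width: 0.0087
grip_force: 30.0
```

Emit:
step_arm(
  rows=[
    [0,0.001,0,0,0,0],
    [0,0,0,0,0,0],
    [0,0,0,0,0,0],
  ],
)

```text
time: 15.05
position: [0.6168, -0.1062, 0.3387]
tool_rot: [-0.039, 0.99, -0.136, 0.007]
ft_force: [0.5, -5.2, -3.2]
grip_width: 0.0089
grip_force: 30.0
```

Emit:
step_arm(
  rows=[
    [0,0.001,0,0,0,0],
    [0,0,0,0,0,0],
    [0,0,0,0,0,0],
  ],
)

```text
time: 15.42
position: [0.6168, -0.1058, 0.3386]
tool_rot: [-0.039, 0.99, -0.137, 0.007]
ft_force: [0.3, -6.5, -4.0]
grip_width: 0.0089
grip_force: 30.0
```

Emit:
step_arm(
  rows=[
    [0,-0.0008,-0.0005,0,0,0],
    [0,-0.0006,-0.0005,0,0,0],
    [0,0,0,0,0,0],
    [0,0,0,0,0,0],
  ],
)

```text
time: 15.92
position: [0.6168, -0.1061, 0.3386]
tool_rot: [-0.039, 0.99, -0.136, 0.007]
ft_force: [-1.9, -6.0, 3.5]
grip_width: 0.0086
grip_force: 30.0
```

Run:
```python
from h import *
o=get_obs();Rm=R.from_quat(o["tool_rot"]).as_matrix();n=Rm[:,1]
print("lean",np.arcsin(-n[2]),"yaw",np.degrees(np.arctan2(n[1],n[0])),o["ft_force"],o["moment"],o["position"])
c=snap("wrist");im=c["pixels"];cv2.imwrite("pics/w3.png",cv2.resize(im[60:300,200:440],(600,600),interpolation=2))
```

```text
lean 0.2729261684114101 yaw 94.51363389083178 [-1.93846341 -6.00452676  3.54638911] [-1.27692462  0.35620819 -0.1101494 ] [ 0.61679956 -0.10614458  0.33856247]
```

View pics/w3.png

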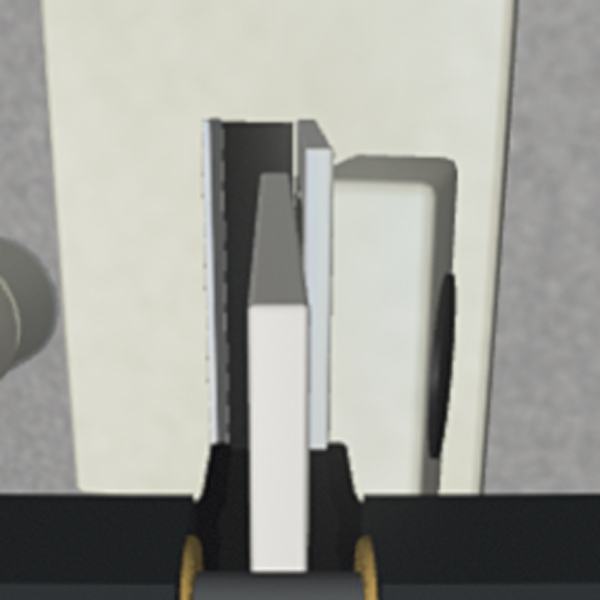

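The plate rests on its foot and lies along the backrest at (300,250), squarely in the channel. Next I release it and retreat along its axis.

Emit:
step_arm(
  rows=[
    [0,0,0,0,0,0],
    [0,0,0,0,0,0],
  ],
  squeeze=4,
)

```text
time: 16.23
position: [0.6168, -0.1053, 0.338]
tool_rot: [-0.039, 0.99, -0.135, 0.007]
ft_force: [-0.8, -2.2, 3.6]
grip_width: 0.01
grip_force: 4.1
```

Emit:
step_arm(
  rows=[
    [0,0,0,0,0,0],
    [0,0,0,0,0,0],
    [0,0,0,0,0,0],
  ],
  jaw=0.035,
)

```text
time: 16.6
position: [0.6165, -0.1052, 0.3372]
tool_rot: [-0.039, 0.99, -0.134, 0.006]
ft_force: [0.2, 0.6, -0.7]
grip_width: 0.0307
grip_force: 0.0
```

Emit:
step_arm(
  rows=[
    [-0.0002,0.0026,0.0096,0,0,0],
    [-0.0002,0.0026,0.0096,0,0,0],
    [-0.0004,0.005,0.019,0,0,0],
    [-0.0004,0.005,0.019,0,0,0],
    [-0.0004,0.005,0.019,0,0,0],
    [-0.0004,0.005,0.019,0,0,0],
    [-0.0004,0.005,0.019,0,0,0],
    [0,0,0,0,0,0],
  ],
)

```text
time: 17.6
position: [0.6146, -0.075, 0.4546]
tool_rot: [-0.039, 0.99, -0.136, 0.009]
ft_force: [0.4, 0.9, -1.2]
grip_width: 0.0351
grip_force: 0.0
```

Run:
```python
from h import *
c=snap("wrist");W=cloud(c);o=get_obs();print(o["position"])
a=np.radians(94.46);dx=np.array([np.cos(a),np.sin(a),0]);dy=np.array([-dx[1],dx[0],0]);C=np.array([.5481,-.1997,0])
for r in cut_out("sample_plate","wrist"):
    P=W[r["region"]];P=P[P[:,2]>.18];Q=P-C
    s=np.stack([Q@dx,Q@dy,P[:,2]],1);t=s[s[:,2]>np.nanpercentile(s[:,2],30)]
    print(r["confidence"],np.round(r["extent"]),np.nanpercentile(t,[2,50,98],axis=0).round(4),cv2.minAreaRect((P[P[:,2]>.195][:,:2]*1000).astype(np.float32)))
t=snap("top");Wt=cloud(t)
for r in cut_out("timer_grip","top")+[]: print("top",r["confidence"],r["extent"])
Q=Wt-C;x,y,z=Q@dx,Q@dy,Wt[...,2]
k=(abs(x+.015)<.03)&(abs(y-.098)<.03)&(z>.07);print(k.sum())
if k.sum()>5: print(cv2.minAreaRect((Wt[k][:,:2]*1000).astype(np.float32)),np.median(Wt[k][:,2]))
cv2.imwrite("pics/m1.png",np.hstack([cv2.resize(t["pixels"][160:270,380:470],(400,489),interpolation=2),cv2.resize(c["pixels"][:245],(400,489))]))
```

```text
[ 0.61421723 -0.07522299  0.45310622]
0.95 [314. 192.  17. 151.] [[ 0.0457 -0.125   0.1988]
 [ 0.0488 -0.0736  0.1999]
 [ 0.0534 -0.0294  0.2014]] ((621.712158203125, -144.7416229248047), (100.14257049560547, 10.454465866088867), 4.664138317108154)
top 0.23 [298.4, 226.9, 24.5, 32.7]
3
```

View pics/m1.png

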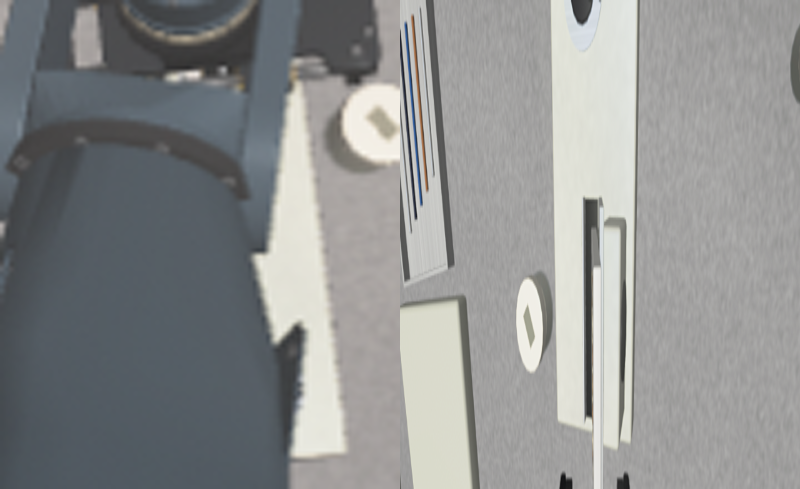

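The plate is in place: yaw 94.7° against the dryer's 94.5°, centred on the ledge and leaning on the rest. Now I go over the timer with the tool upright.

Emit:
step_arm(
  rows=[
    [-0.0163,-0.0147,0,1.54,0.12,0],
    [-0.0163,-0.0147,0,1.54,0.12,0],
    [-0.0163,-0.0147,0,1.54,0.12,0],
    [-0.0163,-0.0147,-0.005,1.54,0.12,0],
    [-0.0163,-0.0147,-0.008,1.54,0.12,0],
    [-0.0163,-0.0147,-0.008,1.54,0.12,0],
    [-0.0163,-0.0147,-0.008,1.54,0.12,0],
    [-0.0163,-0.0147,-0.008,1.54,0.12,0],
    [-0.0163,-0.0147,-0.008,1.54,0.12,0],
    [-0.0163,-0.0147,-0.008,1.54,0.12,0],
    [0,0,0,0,0,0],
    [0,0,0,0,0,0],
  ],
)

```text
time: 19.3
position: [0.4516, -0.2224, 0.3989]
tool_rot: [-0.039, 0.999, -0.001, 0.002]
ft_force: [-0.0, -0.7, -0.3]
grip_width: 0.0352
grip_force: 0.0
```

```bash
cat > t.py <<'E'
from h import *
o=get_obs();print("q",np.round(o["q"],3),"pos",o["position"].round(4) if hasattr(o["position"],"round") else o["position"])
Rm=R.from_quat(o["tool_rot"]).as_matrix();n=Rm[:,1]
print("tool y yaw",np.degrees(np.arctan2(n[1],n[0])),"tool z",Rm[:,2].round(4))
c=snap("wrist");W=cloud(c)
T=np.array([.4515,-.2223])
k=(np.linalg.norm(W[...,:2]-T,axis=-1)<.035)&(W[...,2]>.074)&(W[...,2]<.095)
k=cv2.morphologyEx(k.astype(np.uint8),cv2.MORPH_OPEN,np.ones((2,2)))>0
P=W[k];print(k.sum(),np.median(P[:,2]) if len(P) else 0)
rect=cv2.minAreaRect((P[:,:2]*1000).astype(np.float32));print(rect)
m=P[:,:2].mean(0);v=np.linalg.svd(P[:,:2]-m,full_matrices=False)[2][0]
print("mean",m,"bar dir",np.degrees(np.arctan2(v[1],v[0]))%180)
for r in cut_out("timer_grip","wrist"): print(r["confidence"],np.round(r["extent"]),np.nanmedian(W[r["region"]],0))
ii=np.argwhere(k).mean(0).astype(int);y,x=max(ii[0]-70,0),max(ii[1]-70,0)
cv2.imwrite("pics/tim.png",cv2.resize(c["pixels"][y:y+140,x:x+140],(420,420),interpolation=2))
E
python3 t.py
```

```text
q [-6.800e-01  3.720e-01  1.741e+00  2.000e-03  1.025e+00 -2.330e+00] pos [ 0.4516 -0.2224  0.3989]
tool y yaw 94.46990486820792 tool z [ 0.0036 -0.0011 -1.    ]
753 nan
((459.24322509765625, -220.71566772460938), (47.640132904052734, 21.666973114013672), 71.24616241455078)Traceback (most recent call last):
  File "t.py", line 11, in <module>
    m=P[:,:2].mean(0);v=np.linalg.svd(P[:,:2]-m,full_matrices=False)[2][0]
                        ~~~~~~~~~~~~~^^^^^^^^^^^^^^^^^^^^^^^^^^^^^^^
    u, s, vh = gufunc(a, signature=signature)
               ~~~~~~^^^^^^^^^^^^^^^^^^^^^^^^
    raise LinAlgError("SVD did not converge")
numpy.linalg.LinAlgError: SVD did not converge
```

```bash
sed -i 's/^P=W\[k\];/k\&=~np.isnan(W[...,0]);P=W[k];/' t.py; python3 t.py
```

```text
q [-6.800e-01  3.720e-01  1.740e+00  2.000e-03  1.025e+00 -2.330e+00] pos [ 0.4518 -0.2222  0.3991]
tool y yaw 94.50931727681075 tool z [ 0.004  -0.0014 -1.    ]
740 0.08277957775252759
((458.6520690917969, -221.7461700439453), (50.43877029418945, 21.873029708862305), 71.34220886230469)
mean [ 0.45288635 -0.22324041] bar dir 67.92630342723766
0.93 [312. 175.  51.  39.] [ 0.44801424 -0.22319201  0.06596067]
```

View pics/tim.png

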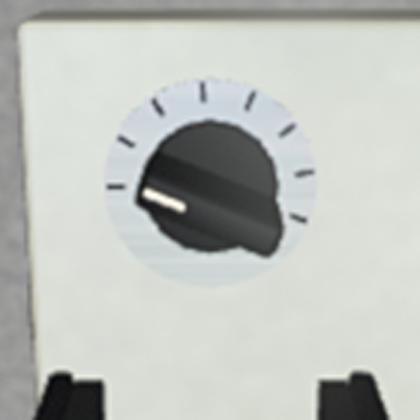

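The white mark is at the left end (165,200), and the bar lies at about 68° in the world, so the timer stands at about 0.46 rad. I'll turn the tool −116.5° so the fingers straddle the bar, then go down.

Emit:
step_arm(
  rows=[
    [0,0,0,0,0,-10.5],
    [0,0,0,0,0,-10.5],
    [0,0,0,0,0,-10.5],
    [0,0,0,0,0,-10.5],
    [0,0,0,0,0,-10.5],
    [0,0,0,0,0,-10.5],
    [0,0,0,0,0,-10.5],
    [0,0,0,0,0,-10.5],
    [0,0,0,0,0,-10.5],
    [0,0,0,0,0,-10.5],
    [0,0,0,0,0,-10.5],
    [0,0,0,0,0,-1],
  ],
  jaw=0.035,
)

```text
time: 20.95
position: [0.4517, -0.222, 0.3992]
tool_rot: [0.828, 0.56, -0.002, 0.001]
ft_force: [-1.0, -0.2, 0.3]
grip_width: 0.0349
grip_force: 0.0
```

Emit:
step_arm(
  rows=[
    [0,0,-0.02,0,0,0],
    [0,0,-0.02,0,0,0],
    [0,0,-0.02,0,0,0],
    [0,0,-0.02,0,0,0],
    [0,0,-0.02,0,0,0],
    [0,0,0,0,0,0],
    [0,0,0,0,0,0],
  ],
)

```text
time: 21.82
position: [0.4517, -0.2225, 0.2995]
tool_rot: [0.829, 0.56, -0.002, 0.001]
ft_force: [-0.5, -0.2, 0.9]
grip_width: 0.035
grip_force: 0.0
```

```bash
python3 t.py
```

```text
q [-0.679  0.53   1.833 -0.005  0.778 -0.293] pos [ 0.4517 -0.2225  0.2995]
tool y yaw -21.923670112700922 tool z [-0.0017 -0.0033 -1.    ]
1406 0.08305663168780891
((450.87908935546875, -232.4765167236328), (63.74067306518555, 12.54228687286377), 71.5123519897461)
mean [ 0.45397371 -0.22256722] bar dir 72.98687993083524
0.8 [312. 223.  66.  81.] [ 0.45523082 -0.22028796  0.05230168]
0.59 [589. 221. 102.  85.] [ 0.63748339 -0.3070332   0.05123556]
```

Emit:
step_arm(
  rows=[
    [0.001,-0.0002,-0.0125,0,0,2.5],
    [0,0,-0.0125,0,0,0],
    [0,0,-0.0125,0,0,0],
    [0,0,-0.012,0,0,0],
    [0,0,-0.012,0,0,0],
    [0,0,0,0,0,0],
  ],
)

```text
time: 22.68
position: [0.452, -0.2225, 0.2363]
tool_rot: [0.817, 0.577, -0.002, -0.001]
ft_force: [0.8, 0.4, -0.3]
grip_width: 0.0348
grip_force: 0.0
```

Emit:
step_arm(
  rows=[
    [0,0,0,0,0,0],
    [0,0,0,0,0,0],
    [0,0,0,0,0,0],
    [0,0,0,0,0,0],
  ],
  jaw=0.0,
  squeeze=25,
)

```text
time: 23.18
position: [0.4526, -0.2229, 0.2379]
tool_rot: [0.817, 0.577, -0.001, 0.001]
ft_force: [0.9, 1.3, 0.4]
grip_width: 0.012
grip_force: 25.0
```

```bash
python3 -c "
from h import *
o=get_obs();print(o['q'],o['ft_force'],o['moment'],o['position'],o['grip_width'])"
```

```text
[-0.67850558  0.64352216  1.86630636 -0.00580077  0.63020417 -0.33331774] [0.88368124 1.25513487 0.35847037] [-0.049237   -0.0709319   0.04162005] [ 0.45262633 -0.22286551  0.23785071] 0.011989483452159902
```

Well centred on the bar, with little side force. Winding clockwise.

Emit:
step_arm(
  rows=[
    [0,0,0,0,0,-10],
    [0,0,0,0,0,-10],
    [0,0,0,0,0,-10],
    [0,0,0,0,0,-10],
    [0,0,0,0,0,-10],
    [0,0,0,0,0,-10],
    [0,0,0,0,0,-10],
    [0,0,0,0,0,-10],
    [0,0,0,0,0,-10],
    [0,0,0,0,0,-10],
    [0,0,0,0,0,-10],
    [0,0,0,0,0,0],
  ],
)

```text
time: 24.68
position: [0.4524, -0.2231, 0.2378]
tool_rot: [0.941, -0.337, -0.001, -0.001]
ft_force: [0.3, -1.2, 2.1]
grip_width: 0.0118
grip_force: 25.0
```

Emit:
step_arm(
  rows=[
    [0,0,0,0,0,-10],
    [0,0,0,0,0,-10],
    [0,0,0,0,0,-10],
    [0,0,0,0,0,-10],
    [0,0,0,0,0,-10],
    [0,0,0,0,0,-6],
    [0,0,0,0,0,0],
  ],
)

```text
time: 25.55
position: [0.4523, -0.223, 0.2378]
tool_rot: [-0.674, 0.739, 0.0, 0.002]
ft_force: [-1.6, -0.8, 3.7]
grip_width: 0.0115
grip_force: 25.0
```

```bash
cat > o.py <<'E'
from h import *
o=get_obs();n=R.from_quat(o["tool_rot"]).as_matrix()[:,1]
y=np.degrees(np.arctan2(n[1],n[0]))
print("q",np.round(o['q'],4),o['ft_force'].round(2),np.round(o['moment'],3),o['position'],"yaw",y,"timer",np.radians((94.46-90-y)%360),o['time'])
E
python3 o.py
```

```text
q [-0.6807  0.6434  1.8669  0.0054  0.6311  2.549 ] [-1.57 -0.82  3.71] [-0.256  0.27   0.002] [ 0.45230844 -0.22296158  0.23783115] yaw 174.70109252202496 timer 3.311917720477953 25.55
```

Emit:
step_arm(
  rows=[
    [0,0,0,0,0,-3],
    [0,0,0,0,0,-3],
    [0,0,0,0,0,-3],
    [0,0,0,0,0,0],
    [0,0,0,0,0,0],
  ],
)

```text
time: 26.18
position: [0.4523, -0.2229, 0.2378]
tool_rot: [-0.613, 0.79, 0.0, 0.002]
ft_force: [-1.3, -3.1, 5.7]
grip_width: 0.012
grip_force: 25.0
```

```bash
python3 o.py
```

```text
q [-0.6807  0.6434  1.8671  0.0056  0.6304  2.7065] [-1.27 -3.07  5.67] [-0.27   0.388  0.041] [ 0.45230542 -0.22294901  0.23780816] yaw 165.6643060397311 timer 3.469639398393698 26.175
```

Emit:
step_arm(
  rows=[
    [0,0,0,0,0,-1.5],
    [0,0,0,0,0,-1.5],
    [0,0,0,0,0,0],
    [0,0,0,0,0,0],
  ],
)

```text
time: 26.68
position: [0.4523, -0.2229, 0.2378]
tool_rot: [-0.593, 0.805, -0.0, 0.002]
ft_force: [-1.0, -0.8, 5.5]
grip_width: 0.0118
grip_force: 25.0
```

```bash
python3 o.py
```

```text
q [-0.6805  0.6434  1.8672  0.005   0.6302  2.7579] [-1.01 -0.79  5.47] [-0.235  0.289  0.29 ] [ 0.45234158 -0.22290114  0.23781383] yaw 162.76405217265537 timer 3.5202583775178673 26.675
```

Emit:
step_arm(
  rows=[
    [0,0,0,0,0,-1.5],
    [0,0,0,0,0,0],
    [0,0,0,0,0,0],
  ],
)

```text
time: 27.05
position: [0.4524, -0.2229, 0.2378]
tool_rot: [-0.583, 0.812, -0.0, 0.001]
ft_force: [-0.1, -2.0, 5.3]
grip_width: 0.0122
grip_force: 25.0
```

```bash
python3 o.py
```

```text
q [-0.6804  0.6434  1.8672  0.0046  0.6301  2.7833] [-0.09 -2.04  5.27] [-0.198  0.321  0.459] [ 0.4523558  -0.22285781  0.23780548] yaw 161.3331691883888 timer 3.5452319968040804 27.05
```

The wrist moment has climbed from 0.04 to 0.46 N m, so the timer is at its stop. I'll let go, rise and check.

Emit:
step_arm(
  rows=[
    [0,0,0,0,0,0],
    [0,0,0,0,0,0],
    [0,0,0,0,0,0],
  ],
  jaw=0.035,
)

```text
time: 27.42
position: [0.4521, -0.2224, 0.2371]
tool_rot: [-0.581, 0.814, 0.001, 0.002]
ft_force: [-0.7, -0.2, 0.2]
grip_width: 0.0322
grip_force: 0.0
```

Emit:
step_arm(
  rows=[
    [0,0,0.015,0,0,0],
    [0,0,0.02,0,0,0],
    [0,0,0.03,0,0,0],
    [0,0,0.03,0,0,0],
    [0,0,0.03,0,0,0],
    [-0.02,0.04,0.03,0,0,2],
    [-0.02,0.04,0,0,0,2],
    [-0.02,0.04,0,0,0,2],
    [-0.01,0.04,0,0,0,0],
    [0,0.04,0,0,0,0],
    [0,0,0,0,0,0],
  ],
)

```text
time: 28.8
position: [0.367, -0.0493, 0.391]
tool_rot: [-0.633, 0.774, 0.008, 0.02]
ft_force: [0.3, 0.5, -0.5]
grip_width: 0.0348
grip_force: 0.0
```

Run:
```python
from h import *
t=snap("top");s=snap("scene");w=cloud(t)
cv2.imwrite("pics/f1.png",np.vstack([cv2.resize(t["pixels"][160:270,230:470],(660,302),interpolation=2),cv2.resize(s["pixels"][150:260,180:400],(660,298),interpolation=2)]))
print(get_obs()["time"],get_obs()["grip_width"])
for l in["jar_small","jar_big","arch_model","sample_plate"]:
    for r in cut_out(l,"top"):print(l,round(r["confidence"],2),np.nanmedian(w[r["region"]],0).round(3))
a=np.radians(94.46)
P=w.reshape(-1,3);k=(np.linalg.norm(P[:,:2]-[.4519,-.2225],axis=1)<.03)&(P[:,2]>.074)
if k.sum()>5:print(k.sum(),cv2.minAreaRect((P[k][:,:2]*1000).astype(np.float32)))
```

```text
28.9 0.034862658278759374
jar_small 0.72 [ 0.45  -0.224  0.057]
jar_small 0.43 [0.462 0.122 0.042]
jar_big 0.93 [ 0.644 -0.314  0.051]
arch_model 0.88 [0.465 0.371 0.098]
sample_plate 0.77 [0.341 0.63  0.009]
sample_plate 0.61 [ 0.608 -0.148  0.197]
55 ((451.6102600097656, -224.21649169921875), (40.28469467163086, 13.059216499328613), 74.00074768066406)
```

View pics/f1.png

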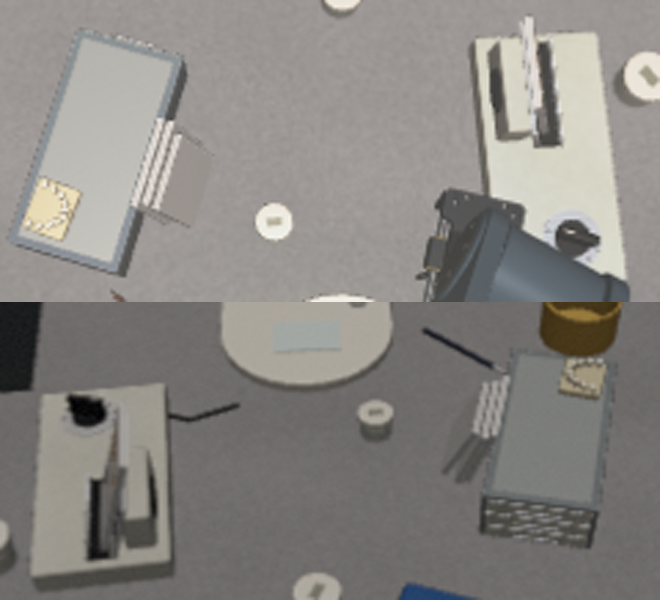

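The final views show the sample plate standing on the dryer at (530,80), the plain plates still leaning, and the jars and dental model where they were. The bar measures 74.0° against an expected 73.9° at the 3.5 rad stop.

```bash
python3 -c "
from rig import hand_in
print(hand_in())"
```

```text
the job is handed in; nothing more can be done
None
```

I handed the job in at about 29 s: the sample plate is on the dryer ledge, leaning on the backrest with its buttons out, the timer is wound to its stop, and in the last pictures the plain plates still lean and the jars and dental model look unmoved.

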